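Clear the offcuts from the snapping board

TASK

Clear the ceramic offcuts off the sloping snapping board: pull the shutter knob fully out to open the waste slot, take the scraper block from the tray and, with its sole held flat on the slope, sweep every offcut down through the slot into the bin. Then stand the scraper back on its sole in the middle of the tray and push the knob fully home. The offcuts are sharp, so never touch them with the gripper, and leave the slide box, dish and bottle where they stand.

Things in the scene. Friction and masses are not known exactly. Their poses are not given: they have to be found in the camera images.
- station: Snapping board, fixed: grey housing 199 mm deep, 146 mm wide; its top is a black rubber-faced board rising away from the robot at 28 deg. Frame: origin in the board's plane at the waste slot's lower edge, mid-width; x up the slope, y left, z square out of the board (leaning 28 deg from vertical towards the robot). Rubber face x 42 to 205 mm, z = 0. Offcuts do not slide on it by themselves.
- slot (a point): Middle of the waste slot at the board's foot, in the board's plane, axes as the board. Slot: 42 mm along x, 130 mm along y, up to the rubber face's lower edge 21 mm up the slope. Side walls 130 mm apart run the whole slope, 14 mm above the face; below the slot a lip 12 mm high, 12 mm thick; at the board's top (x 205 mm of the board) a stop 14 mm high.
- bin (a point): Centre of the housing's underside, on the counter, upright (z up, x to the housing's back). The bin under the board is the inside of the housing: x -99 to 87 mm, y -65 to 65 mm, floor at z = 7 mm; the shut shutter is at z about 87 to 107 mm.
- shutter (a joint): Steel shutter that closes the slot from below: 0 = home (shut), 0.045 m = fully out (open). It slides down the slope, along -x of the board, under the lip and out at the front. A ball plunger holds it at either end: it takes about 7 N to pull it out and 9 N to push it in as far as the middle of its travel, past which it snaps on by itself.
- knob (a point): Middle of the shutter's black round knob (24 mm diameter, 23 mm long, axis along the slope, on a 10 mm stem) in front of the housing; axes as the board. At home it is 52 mm down the slope from the slot's lower edge (40 mm from the lip) and 7 mm below the board's plane. It travels with the shutter; fully out it is about 40 mm above the counter.
- tray: Steel instrument tray, fixed on the counter, 110 x 210 mm, rim 19 mm high, flat floor 2 mm thick, 96 x 196 mm inside. Origin at the centre of its underside, y along its length, z up.
- scraper: Scraper block, 0.16 kg, standing on its sole in the tray, the only loose thing there. Origin at the centre of its sole, y along its length, z up. Blade block 110 mm long (y), 24 mm thick (x), 20 mm high, with flat sole; above it a grip rib 84 mm long, 18 mm thick (x), from 20 to 62 mm height, to be pinched across its thickness. Front and back are alike.
- offcut_1: White ceramic offcut lying on the board, an irregular plate about 24 x 21 mm (21 to 29 mm across), 6 mm thick, about 12 g. Origin at the middle of its underside. Alike with the other four.
- offcut_2: White ceramic offcut lying on the board, an irregular plate about 24 x 21 mm (21 to 29 mm across), 6 mm thick, about 12 g. Origin at the middle of its underside. Alike with the other four.
- offcut_3: White ceramic offcut lying on the board, an irregular plate about 24 x 21 mm (21 to 29 mm across), 6 mm thick, about 12 g. Origin at the middle of its underside. Alike with the other four.
- offcut_4: White ceramic offcut lying on the board, an irregular plate about 24 x 21 mm (21 to 29 mm across), 6 mm thick, about 12 g. Origin at the middle of its underside. Alike with the other four.
- offcut_5: White ceramic offcut lying on the board, an irregular plate about 24 x 21 mm (21 to 29 mm across), 6 mm thick, about 12 g. Origin at the middle of its underside. Alike with the other four.
- slide_box: Bystander: blue slide storage box, 95 x 168 x 37 mm, loose; leave it alone. Origin at the centre of its underside.
- petri: Bystander: covered petri dish, 61 mm across, 16 mm high, loose; leave it alone. Origin at the centre of its underside.
- bottle: Bystander: small brown reagent bottle with black cap, 36 mm across, 72 mm high, loose; leave it alone. Origin at the centre of its underside.

How it is judged:
By the outcome, as a careful person would: the job done as asked, in the order asked, and still so for the second after the job is handed in, with the robot touching nothing.
It also fails if it takes over 69 s, if anything falls off the work surface, if the arm or the gripper's body presses on something with over 40 N, if the wrist force passes 120 N, or if a joint passes its speed limit or range.

ROBOT

A 6-joint arm with a two-finger parallel gripper is mounted at the origin on a cart in front of the work surface, level with it; the furniture and walls round the work are solid. World frame = base frame: x ahead of the robot, y to its left, z up, the work surface at z = 0. Lengths are in mm, angles in rad, forces in N, time in s.
With the tool pointing down it reaches from about 275 to 1000 mm from the base axis. Payload 8.4 kg.
Tool frame: the origin (TCP) lies between the finger pads; the fingertips stand 22 mm ahead of it and the grasp point (between the pads) lies 3 mm ahead of it (r.nose_length is the z of the fingertips in the tool frame, in mm); z points along the fingers, y is the line along which they close (so a half turn about z gives the same grasp; the last joint's range is limited). The gripper opens to 85 mm and grips with 20 to 120 N. Pads are 22 mm wide; open, the fingers measure 114 mm over their backs; the gripper's body (76 mm by 85 mm) begins 54 mm behind the grasp point. The pads swing forward as they close: fully open they stand 13 mm farther back than shut.
Start: joints at [1.276, 0.353, 1.633, -0, 1.155, -0.002], TCP at [180.395, 598.403, 253.281] pointing down, gripper open.
Joint ranges: [-2.63, 2.63], [-0.92, 2.1], [0.06, 2.66], [-1.3, 4.44], [0, 2.69], [-3.02, 3.02]. Speed limits (rad/s): [2.22, 2.22, 2.79, 3.14, 3.14, 3.14].

INTERFACE

Orientations are given as [roll, pitch, yaw] about the fixed x, y, z axes, in that order (R = Rz(yaw) Ry(pitch) Rx(roll)).
In Python, from rig import r, grab_frame, camera_params gives the robot as it stands (r), with the cameras as plain functions.
- The arm moves only by the shell command python3 steer.py 'ROWS' [FORCE]. ROWS is rows parted by semicolons, their numbers by spaces, 1 to 5 of them, each of 7 numbers: a rotation vector rx, ry, rz in rad, then dx, dy, dz in mm, then the opening from 0.0 (shut) to 1.0 (fully open); each row shifts and turns the commanded pose from where the row before left it, along the tool's axes as they then stand; what a row does not reach is not made up. A row lasts 1/12 s, in which the tool goes at most 41.7 mm and 0.125 rad, less where a joint would pass 70% of its speed; a pose out of reach is approached as far as the arm can. The fingers move at their own pace and stop on an object; FORCE is the grip in N (left out, the last holds). Time passes only in rows, so rows that do not move let the fingers close. It prints the time, the measured TCP pose, the force, the opening and the grip force at its end.
- r.sense(): the state, without advancing time (a new reading comes with each control period).
- grab_frame(name): name is "side" or "top"; returns the picture (420x560x3 uint8, red, green, blue); there is no depth.
- camera_params(name): a dict with "fx", "fy", "cx", "cy" (pixels), "rvec" (rotation vector, rad) and "tvec" (3), from world to camera coordinates, as OpenCV has them. Camera axes: x right, y down, z forward; pixel columns grow to the right and rows downward; lengths in mm; the calibration is good to about 2 mm. A picture is of the moment at which its call begins. camera_params takes no time and is no camera call.
- r.sign_off(): hands the job in; it is judged then, once.
The state is a dict: "clock": time; "qpos": joint angles; "qvel": joint speeds; "joint_efforts": joint torques, N m; "eef_pos": TCP position; "tcp_rot": TCP orientation; "contact_force": force on the tool from outside, world axes, zero at the start; "wrist_torque": the same for the moment, N m; "opening": opening from 0.0 (shut) to 1.0 (fully open); "grasp_force": force on a finger pad.
Only numpy, scipy, OpenCV 4.12 (cv2) and the standard library are available. Lean on these libraries where they do the work, as an engineer would, in place of code of your own. Each camera call takes 0.05 s, during which the arm holds its last target. There are 200 camera calls.

## Working session

There is one attempt and no reset: what is moved stays moved. The work goes in short steps, Python scripts to look and compute and a shell command to move; the robot and the scene stay as the last step left them, time stands still between calls to the robot, and variables do not carry over. Pictures are saved under pics/ and viewed, at most 13 in all, crops included, and the job is handed in when it is done.

```bash
ls; mkdir -p pics; python3 - <<'E'
from rig import r, grab_frame, camera_params
import cv2
for n in("top","side"):
    im=grab_frame(n); cv2.imwrite(f"pics/{n}0.png",im[:,:,::-1]); print(n,camera_params(n))
print(r.sense(), r.nose_length)
E
```

```text
pics
rig.py
steer.py
top {'fx': 496.17886266600766, 'fy': 496.17886266600766, 'cx': 269.83412183163847, 'cy': 213.37746064485827, 'rvec': array([ 2.22449682, -2.17759299,  0.01233847]), 'tvec': array([  -3.96926832,  523.67453055, 1256.20861122])}
side {'fx': 426.4219469948624, 'fy': 426.4219469948624, 'cx': 284.4830965325914, 'cy': 209.4321043305906, 'rvec': array([-0.01754654,  2.75735569, -1.48378765]), 'tvec': array([ 534.33422096,  116.34894209, 1250.07890262])}
{'clock': 0.1, 'qpos': array([ 1.27562266e+00,  3.53554591e-01,  1.63407573e+00, -2.77900322e-06,
        1.15520966e+00, -2.37135930e-03]), 'qvel': array([-8.85200468e-04,  4.67360446e-05, -2.35123041e-03,  7.64551392e-06,
        4.85440156e-05, -7.55065395e-04]), 'joint_efforts': array([ 1.60869445e-04, -6.06356406e+01, -3.42818820e+01, -1.98694028e-05,
        4.10808512e-03,  1.82609017e-05]), 'eef_pos': array([180.26173853, 598.01066272, 252.64508721]), 'tcp_rot': array([-3.14034533e+00, -4.16806021e-07,  2.84879147e+00]), 'contact_force': array([-0.49514499, -0.29446786, -1.17616466]), 'wrist_torque': array([-0.05490778, -0.0120552 , -0.01313241]), 'grasp_force': 0.0, 'opening': 1.0001585246200533} 22.0
```

View pics/top0.png

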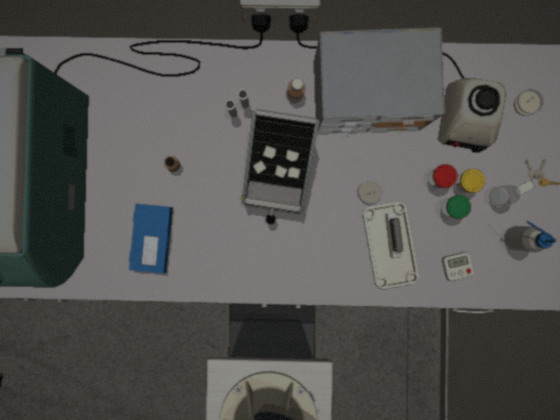

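View pics/side0.png

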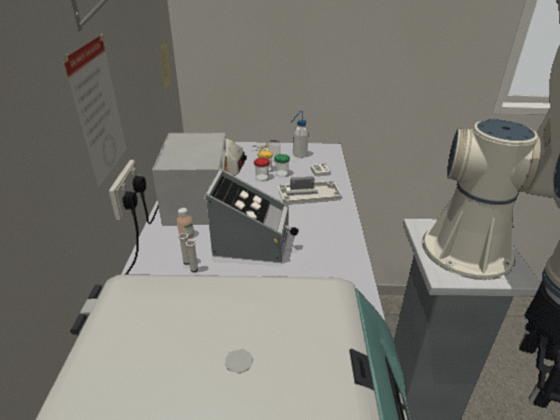

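The top view shows the board around (280,160) with its knob at (270,218), the tray at (390,245) with the scraper at (395,235), and the slide box at (150,240). In the side view the board is around (245,225) and the knob at (294,231). I'll enlarge both for corner picking.

```bash
python3 - <<'E'
import cv2,numpy as np
t=cv2.imread("pics/top0.png");s=cv2.imread("pics/side0.png")
def crop(im,c0,c1,r0,r1,k):
    o=cv2.resize(im[r0:r1,c0:c1],None,fx=k,fy=k,interpolation=cv2.INTER_CUBIC)
    o=cv2.convertScaleAbs(o,alpha=1.5)
    for c in range(c0,c1,10):
        cv2.line(o,((c-c0)*k,0),((c-c0)*k,8),(0,255,255),1);cv2.putText(o,str(c),((c-c0)*k,18),0,.33,(0,255,255),1)
    for q in range(r0,r1,10):
        cv2.line(o,(0,(q-r0)*k),(8,(q-r0)*k),(0,255,255),1);cv2.putText(o,str(q),(9,(q-r0)*k+4),0,.33,(0,255,255),1)
    return o
a=crop(t,235,327,105,230,4);b=crop(t,350,422,190,295,5)
m=np.zeros((540,a.shape[1]+b.shape[1],3),np.uint8);m[:a.shape[0],:a.shape[1]]=a;m[:b.shape[0],a.shape[1]:]=b
cv2.imwrite("pics/topz.png",m)
cv2.imwrite("pics/sidez.png",crop(s,195,350,165,265,5))
E
```

```text
(no output)
```

View pics/topz.png

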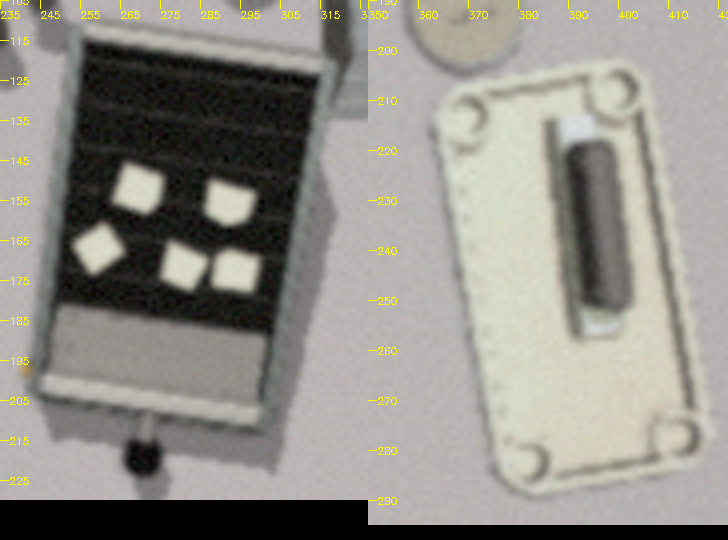

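View pics/sidez.png

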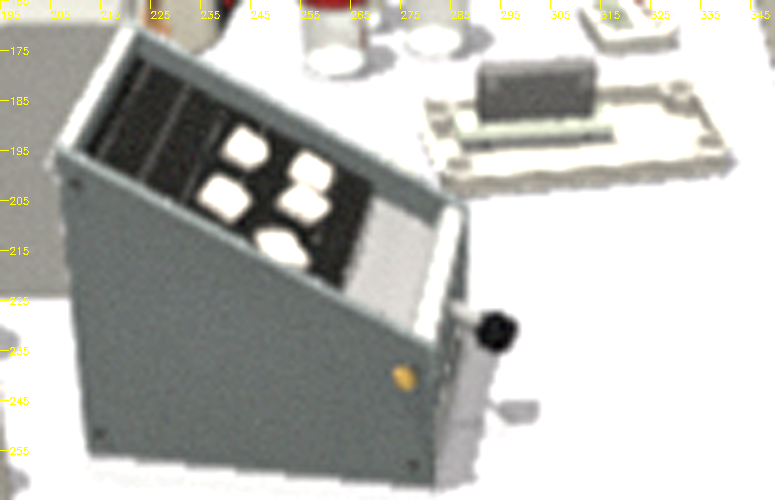

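The zooms show the rubber's lower edge running (249.5,181)–(302,188.5), the knob at (270.8,219.5), the rib top (395.8,218)–(398.4,252) and the tray outline. Five offcuts are visible in both views. I'll fit poses using both cameras.

```bash
cat > geo.py <<'E'
import numpy as np,cv2
from scipy.optimize import least_squares
from scipy.spatial.transform import Rotation as R
from rig import r, grab_frame, camera_params
C={n:camera_params(n) for n in("top","side")}
def proj(n,P):
    c=C[n];K=np.array([[c['fx'],0,c['cx']],[0,c['fy'],c['cy']],[0,0,1]])
    return cv2.projectPoints(np.atleast_2d(P).astype(float),c['rvec'],c['tvec'],K,None)[0][:,0]
def ray(n,px):
    c=C[n];Rm=cv2.Rodrigues(c['rvec'])[0]
    return -Rm.T@c['tvec'],Rm.T@np.array([(px[0]-c['cx'])/c['fx'],(px[1]-c['cy'])/c['fy'],1])
def hit(n,px,p0,nrm):
    o,d=ray(n,px);return o+d*(np.dot(p0-o,nrm)/np.dot(d,nrm))
A=np.deg2rad(28)
def Rb(yaw): return R.from_euler('z',yaw).as_matrix()@np.array([[np.cos(A),0,-np.sin(A)],[0,1,0],[np.sin(A),0,np.cos(A)]])
E
cat > fit.py <<'E'
from geo import *
T=[((42,65,0),(249.5,181)),((42,-65,0),(302,188.5)),((205,65,14),(256.25,115)),((205,-65,14),(314.5,123.75)),((0,65,12),(246.2,198.5)),((0,-65,12),(300.5,206)),((-52,0,-7),(270.75,219.5))]
S=[((42,-65,0),(269.8,201)),((-52,0,-7),(294.2,231.2)),((0,-65,12),(284.6,205)),((0,65,12),(277.6,232.6)),((205,65,14),(211.8,195)),((205,-65,14),(222,175))]
def res(p):
    M=Rb(p[3]);o=[]
    for n,L in(("top",T),("side",S)):
        P=np.array([a for a,_ in L],float)@M.T+p[:3]; o.append(proj(n,P)-np.array([b for _,b in L]))
    return np.vstack(o).ravel()
s=least_squares(res,[500,0,92,-.1],loss='soft_l1',x_scale=[100,100,100,1]);print("board",s.x.round(3),"\n",s.fun.reshape(-1,2).round(1).tolist())
p=s.x;M=Rb(p[3])
for z in(0,62):print()
zt=lambda x,y:(350+(x-368)/5,190+y/5)
off=dict(top=[(235+x/4,105+y/4) for x,y in((138,188),(230,202),(98,249),(183,266),(236,271))],side=[(195+x/5,165+y/5) for x,y in((224,198),(245,148),(283,247),(304,202),(311,171))])
for n in off:
    for q in off[n]: print(n,(M.T@(hit(n,q,p[:3]+M[:,2]*6,M[:,2])-p[:3])).round(0))
# scraper
E=np.array([[0,42,62],[0,-42,62.]])
def rs(q):
    P=E@R.from_euler('z',q[2]).as_matrix().T+[q[0],q[1],2]
    return np.vstack([proj("top",P)-[(395.8,218.2),(398.4,252)],proj("side",P)-[(291.2,177.8),(314.2,177.6)]]).ravel()
# side ends may be either order -> only centre from side
def rs2(q):
    e=rs(q).reshape(-1,2);return np.r_[e[:2].ravel(),(e[2]+e[3])/2]
s=least_squares(rs2,[450,-250,.1]);print("scraper",s.x.round(3),s.fun.round(1))
L=[((438,110),(497,480)),((645,90),(712,450)),((450,92),(625,62)),((520,492),(700,462))]
h=lambda a,b:np.cross([*zt(*a),1],[*zt(*b),1])
l=[h(*x) for x in L];c=[]
for i,j in((0,2),(1,2),(1,3),(0,3)):
    q=np.cross(l[i],l[j]);c.append(hit("top",q[:2]/q[2],np.array([0,0,19.]),np.array([0,0,1.]))[:2])
c=np.array(c);print("tray",c.round(0).tolist(),c.mean(0),[np.linalg.norm(c[i]-c[i-1]).round() for i in range(4)],np.arctan2(*(c[0]+c[1]-c[2]-c[3])))
for n,px in(("bottle",(172,161)),("petri",(370,191))):print(n,hit("top",px,np.array([0,0,16.]),np.array([0,0,1.])))
print("oven front", [hit("top",q,np.array([0,0,0.]),np.array([0,0,1.])).round() for q in((316,122),(442,128))])
E
python3 fit.py
```

```text
board [ 5.50869e+02 -2.50900e+00  8.81560e+01 -1.28000e-01] 
 [[-0.9, 0.0], [1.4, 0.7], [-0.6, -0.0], [0.4, -0.1], [-0.1, 0.7], [0.0, 1.4], [0.4, -0.5], [-0.0, 1.0], [-0.4, 0.2], [-0.4, 0.9], [0.1, -0.6], [-2.6, 0.3], [-0.0, -3.4]]


top [123.  25.   6.]
top [123. -28.   6.]
top [83. 43.  6.]
top [80. -7.  6.]
top [ 82. -37.   6.]
side [121.  26.   6.]
side [121. -26.   6.]
side [82. 41.  6.]
side [79. -6.  6.]
side [ 81. -38.   6.]
scraper [ 475.76  -302.329   -1.48 ] [-0.1 -0.3 -0.1  0.6 -0.5 -0.5]
tray [[540.0, -228.0], [559.0, -330.0], [360.0, -370.0], [339.0, -264.0]] [ 449.50029185 -297.99408055] [np.float64(203.0), np.float64(104.0), np.float64(204.0), np.float64(109.0)] 1.3847012782590418
bottle [651.25954149 258.48424271  16.        ]
petri [ 585.19330507 -244.3715635    16.        ]
oven front [array([ 761., -106.,    0.]), array([ 752., -428.,    0.])]
```

```bash
cat > fit2.py <<'E'
from geo import *
T=[((42,65,0),(249.5,181)),((42,-65,0),(302,188.5)),((205,65,14),(256.25,115)),((205,-65,14),(314.5,123.75)),((0,65,12),(246.2,198.5)),((0,-65,12),(300.5,206)),((-52,0,-7),(270.75,219.5))]
S=[((42,-65,0),(269.8,201)),((-52,0,-7),(294.2,231.2)),((0,-65,12),(284.6,205)),((0,65,12),(277.6,232.6))]
def res(p):
    M=Rb(p[3]);o=[]
    for n,L in(("top",T),("side",S)):
        P=np.array([a for a,_ in L],float)@M.T+p[:3]; o.append(proj(n,P)-np.array([b for _,b in L]))
    h=R.from_euler('z',p[3]).as_matrix()
    Q=np.array([[p[4],73,0],[p[4]+199,73,0]])@h.T+[p[0],p[1],0]
    o.append(proj("side",Q)-[(282,262.4),(212.6,256)])
    return np.vstack(o).ravel()
for z in(None,92):
    f=(lambda p:res(p)) if z is None else (lambda p:res(np.r_[p[:2],z,p[3:]]))
    s=least_squares(f,[550,0,92,-.1,-12],loss='soft_l1',x_scale=[100,100,100,1,10]);print(s.x.round(3),s.cost,"\n",s.fun.reshape(-1,2).round(1).tolist())
E
python3 fit2.py
cat > go.py <<'E'
import sys
from geo import *
# board frame (edit after fit)
B=np.array([549.,-2.5,91.]);YB=-.128;M=Rb(YB);bx,by,bz=M.T
def frame(name,yaw=0):
    if name=="knob":return np.c_[-bx,by,-bz]
    if name=="knob2":return np.c_[bx,-by,-bz]
    if name=="sweep":return np.c_[by,bx,-bz]
    return R.from_euler('xyz',[np.pi,0,yaw]).as_matrix()
def plan(p,Rt):
    s=r.sense();Rc=R.from_euler('xyz',s['tcp_rot']).as_matrix()
    w=R.from_matrix(Rc.T@Rt).as_rotvec()
    print("rot",w.round(4),"rows",np.linalg.norm(w)/.125)
    d=np.asarray(p)-s['eef_pos'];print("after rot:",(Rt.T@d).round(1)," before rot:",(Rc.T@d).round(1),"dist",np.linalg.norm(d).round(),"clk",round(s['clock'],2))
def board(x,y,z):return B+M@np.array([x,y,z])
if __name__=="__main__":
    a=sys.argv;P=[float(v) for v in a[3:6]]
    if a[1]=="b":P=board(*P)
    plan(P,frame(a[2],float(a[6]) if len(a)>6 else 0))
E
```

```text
[ 5.5105e+02 -2.3610e+00  8.9239e+01 -1.2900e-01 -1.9876e+01] 3.626853650559008 
 [[-1.0, -0.1], [1.4, 0.6], [-0.5, -0.3], [0.5, -0.3], [-0.2, 0.6], [-0.0, 1.3], [0.3, -0.6], [-0.1, 0.7], [-0.4, -0.1], [-0.4, 0.6], [0.0, -0.9], [0.1, 0.3], [-0.1, -0.2]]
[ 5.50830e+02 -1.87800e+00  4.48866e+02 -1.31000e-01 -1.97630e+01] 4.420424372773153 
 [[-1.2, -0.2], [1.3, 0.7], [-0.7, -0.5], [0.5, -0.4], [-0.5, 0.5], [-0.2, 1.4], [0.1, -0.5], [0.1, 0.0], [-0.3, -0.8], [-0.3, -0.1], [0.1, -1.7], [0.1, 0.4], [-0.1, -0.2]]
```

```bash
sed -i 's/^B=.*/B=np.array([551.,-2.2,90.5]);YB=-.13;M=Rb(YB);bx,by,bz=M.T/' go.py; python3 go.py b knob -55 0 100; python3 -c "
from go import *
print(board(-55,0,100),board(-52,0,-7))"
```

```text
rot [-0.041  -0.4877 -0.1592] rows 4.117440962852139
after rot: [-262.2 -547.1  252.3]  before rot: [-434.  -483.   100.3] dist 657.0 clk 0.1
[456.29664352  10.18126283 152.97382333] [508.73271705   3.32591121  59.90684559]
```

```bash
python3 steer.py '0 0 0 -27 -30 0 1;0 0 0 -27 -30 0 1;0 0 0 -27 -30 0 1;0 0 0 -27 -30 0 1;0 0 0 -27 -30 0 1' 60; python3 steer.py '0 0 0 -27 -30 0 1;0 0 0 -27 -30 0 1;0 0 0 -27 -30 0 1;0 0 0 -27 -30 0 1;0 0 0 -27 -30 0 1';python3 steer.py '0 0 0 -27 -30 0 1;0 0 0 -27 -30 0 1;0 0 0 -27 -30 0 1;0 0 0 -27 -30 0 1;0 0 0 -27 -30 0 1'; python3 steer.py '-0.01 -0.12 -0.035 0 0 0 1;-0.01 -0.12 -0.035 0 0 0 1;-0.01 -0.12 -0.035 0 0 0 1;-0.01 -0.12 -0.035 0 0 0 1;0 0 0 0 0 0 1'; python3 go.py b knob -55 0 100
```

```text
clock: 0.52
eef_pos: [266.5, 413.9, 252.9]
tcp_rot: [-3.141, -0.0, 2.849]
contact_force: [0.4, 0.7, -0.5]
opening: 0.999
grasp_force: 0.0
clock: 0.93
eef_pos: [352.5, 231.4, 253.2]
tcp_rot: [3.142, 0.0, 2.849]
contact_force: [0.5, 0.5, 0.7]
opening: 1.002
grasp_force: 0.0
clock: 1.35
eef_pos: [438.5, 48.6, 253.3]
tcp_rot: [3.141, 0.0, 2.849]
contact_force: [1.4, 1.5, -0.9]
opening: 1.002
grasp_force: 0.0
clock: 1.77
eef_pos: [434.0, 49.9, 250.7]
tcp_rot: [3.138, 0.48, 2.993]
contact_force: [-0.6, 0.1, -1.3]
opening: 1.003
grasp_force: 0.0
rot [-0.0047 -0.0082 -0.0164] rows 0.1512687463076619
after rot: [ 21.8 -36.5  99.1]  before rot: [ 20.4 -36.4  99.4] dist 108.0 clk 1.77
```

```bash
python3 steer.py '-0.005 -0.008 -0.016 7 -12 33 1;0 0 0 7 -12 33 1;0 0 0 7 -12 33 1;0 0 0 0 0 30 1;0 0 0 0 0 0 1' ; python3 go.py b knob -55 0 -1
```

```text
clock: 2.18
eef_pos: [473.1, 7.8, 129.3]
tcp_rot: [-3.139, 0.481, 3.006]
contact_force: [-0.9, -0.1, -0.2]
opening: 0.999
grasp_force: 0.0
rot [-0.0051 -0.0075 -0.0045] rows 0.08107969553786683
after rot: [ 3.9  0.2 72.1]  before rot: [ 3.3  0.6 72.2] dist 72.0 clk 2.18
```

```bash
python3 - <<'E'
from rig import r, grab_frame, camera_params
import cv2,numpy as np
t=grab_frame("top")[:,:,::-1];s=grab_frame("side")[:,:,::-1]
a=cv2.resize(t[150:250,220:320],None,fx=4,fy=4);b=cv2.resize(s[165:265,235:335],None,fx=4,fy=4)
cv2.imwrite("pics/knob1.png",np.hstack([a,b]))
E
```

```text
(no output)
```

View pics/knob1.png

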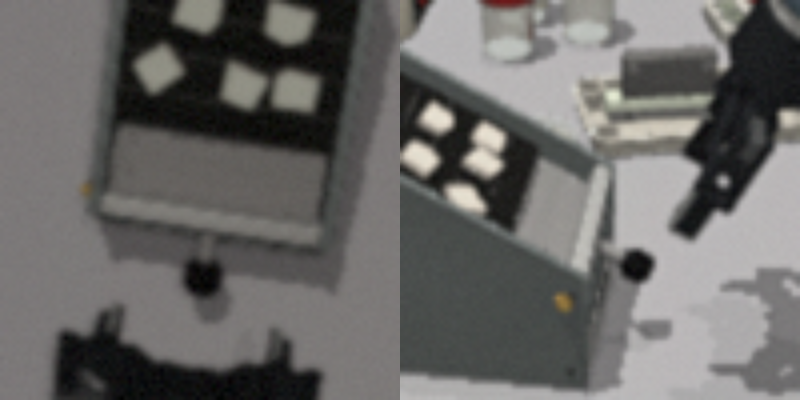

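The knob is at about (203,278) in the left crop, midway between the fingertips at (115,318) and (280,345). The side crop shows the fingers in front of it, so I'll go in and grip.

```bash
python3 steer.py '0 0 0 1 0 24 1;0 0 0 1 0 24 1;0 0 0 1 0 24 1;0 0 0 0 0 0 1' ; python3 steer.py '0 0 0 0 0 0 0;0 0 0 0 0 0 0;0 0 0 0 0 0 0;0 0 0 0 0 0 0;0 0 0 0 0 0 0' 60; python3 steer.py '0 0 0 0 0 0 0;0 0 0 0 0 0 0;0 0 0 0 0 0 0;0 0 0 0 0 0 0;0 0 0 0 0 0 0' ; python3 go.py b knob -55 0 -1
```

```text
clock: 2.62
eef_pos: [495.0, 3.8, 102.3]
tcp_rot: [-3.133, 0.494, 3.008]
contact_force: [-0.3, -0.1, 0.1]
opening: 1.005
grasp_force: 0.0
clock: 3.03
eef_pos: [492.8, 4.2, 101.6]
tcp_rot: [-3.135, 0.491, 3.007]
contact_force: [0.2, 0.3, -0.2]
opening: 0.298
grasp_force: 0.0
clock: 3.45
eef_pos: [492.7, 4.2, 100.8]
tcp_rot: [-3.135, 0.49, 3.007]
contact_force: [-0.7, -0.2, -0.3]
opening: -0.001
grasp_force: 0.0
rot [-0.009   0.0011 -0.0041] rows 0.07938434766796118
after rot: [ 8.1  1.2 37.6]  before rot: [ 8.1  1.5 37.6] dist 38.0 clk 3.45
```

```bash
python3 -c "
from rig import r, grab_frame, camera_params
print(r.sense()['qpos'].round(3))"; python3 steer.py '0 0 0 0 0 0 1;0 0 0 0 0 20 1;0 0 0 0 0 0 1;0 0 0 0 0 0 1;0 0 0 0 0 0 1'; python3 -c "
from rig import r, grab_frame, camera_params
print(r.sense()['qpos'].round(3))"
```

```text
[ 0.073  0.267  2.355 -1.207  0.111 -0.182]
clock: 3.87
eef_pos: [503.5, 2.6, 88.8]
tcp_rot: [-3.134, 0.48, 3.01]
contact_force: [-0.0, 0.4, 0.7]
opening: 0.708
grasp_force: 0.0
[ 0.065  0.309  2.334 -1.296  0.102 -0.102]
```

```bash
python3 steer.py '0 0 0 0 0 -35 1;0 0 0 0 0 -35 1;0 0.12 0 0 0 0 1;0 0.12 0 0 0 0 1;0 0.12 0 0 0 0 1'; python3 - <<'E'
from go import *
print(r.sense()['qpos'].round(3))
# vertical-ish frame: tilt .12 forward, y along by
h=R.from_euler('z',YB).as_matrix();t=.12
z=h@[np.sin(t),0,-np.cos(t)];F=np.c_[np.cross(by,z),by,z]
G=board(-56,0,-5)
for k in(60,3):plan(G-z*k,F)
print("pull",(F.T@(-bx)).round(3), F.T@by)
E
```

```text
clock: 4.28
eef_pos: [495.8, -14.0, 114.8]
tcp_rot: [-3.082, 0.35, 2.997]
contact_force: [0.0, -0.7, -0.7]
opening: 1.003
grasp_force: 0.0
[ 0.049  0.247  2.247 -0.384  0.338 -1.023]
rot [-0.0627  0.2295 -0.0207] rows 1.9104740672737195
after rot: [ 0.5 18.8 -4.7]  before rot: [-0.3 18.5 -5.8] dist 19.0 clk 4.28
rot [-0.0627  0.2295 -0.0207] rows 1.9104740672737195
after rot: [ 0.5 18.8 52.3]  before rot: [12.7 21.9 49.5] dist 56.0 clk 4.28
pull [ 0.933 -0.     0.36 ] [2.77555756e-17 1.00000000e+00 0.00000000e+00]
```

```bash
python3 steer.py '-0.03 0.115 -0.01 0 0 -10 1;-0.03 0.115 -0.01 0 0 0 1;0 0 0 0 9 0 1;0 0 0 0 9 0 1;0 0 0 0 0 0 1'; cat > k.py <<'E'
from go import *
import sys
def kf(t=.12):
    h=R.from_euler('z',YB).as_matrix()
    z=h@[np.sin(t),0,-np.cos(t)];return np.c_[np.cross(by,z),by,z]
if __name__=="__main__":
    F=kf();print(r.sense()['qpos'].round(3));plan(board(-56,0,-5)-F[:,2]*3,F)
E
python3 k.py
```

```text
clock: 4.7
eef_pos: [497.6, 1.9, 119.4]
tcp_rot: [-3.119, 0.166, 3.0]
contact_force: [0.2, -0.0, 0.7]
opening: 0.994
grasp_force: 0.0
[ 0.034  0.279  2.123 -0.094  0.583 -1.319]
rot [-0.0248  0.0457 -0.0122] rows 0.4274224488045888
after rot: [ 0.8  2.9 57. ]  before rot: [ 3.5  4.3 56.8] dist 57.0 clk 4.7
```

```bash
python3 steer.py '-0.025 0.045 -0.012 0 0 0 1;0 0 0 0.5 3 19 1;0 0 0 0.5 0 19 1;0 0 0 0 0 19 1;0 0 0 0 0 0 1'; python3 k.py;  python3 steer.py '0 0 0 0 0 0 0.3;0 0 0 0 0 0 0;0 0 0 0 0 0 0;0 0 0 0 0 0 0;0 0 0 0 0 0 0' 60;python3 steer.py '0 0 0 0 0 0 0;0 0 0 0 0 0 0;0 0 0 0 0 0 0;0 0 0 0 0 0 0;0 0 0 0 0 0 0' ; python3 k.py
```

```text
clock: 5.12
eef_pos: [501.0, 3.8, 60.0]
tcp_rot: [-3.141, 0.115, 3.013]
contact_force: [-1.1, 0.2, 0.0]
opening: 0.996
grasp_force: 0.0
[ 0.015  0.409  2.114 -0.035  0.505 -1.398]
rot [-0.0002 -0.0054  0.0016] rows 0.04519883653614428
after rot: [-3.2  0.5 -2.4]  before rot: [-3.2  0.5 -2.4] dist 4.0 clk 5.12
clock: 5.53
eef_pos: [504.6, 3.6, 63.9]
tcp_rot: [3.14, 0.12, 3.012]
contact_force: [0.0, 14.6, 4.0]
opening: 0.3
grasp_force: 8.6
clock: 5.95
eef_pos: [504.7, 4.8, 64.2]
tcp_rot: [3.138, 0.12, 3.012]
contact_force: [-2.4, 14.1, 9.8]
opening: 0.251
grasp_force: 58.2
[ 0.015  0.403  2.109 -0.028  0.51  -1.402]
rot [ 0.0036  0.0001 -0.0001] rows 0.02919058945426874
after rot: [ 0.8 -0.9  1.3]  before rot: [ 0.8 -0.9  1.3] dist 2.0 clk 5.95
```

```bash
python3 steer.py '0 0 0 4.7 0 1.8 0;0 0 0 9.3 0 3.6 0;0 0 0 9.3 0 3.6 0;0 0 0 9.3 0 3.6 0;0 0 0 9.3 0 3.6 0'; python3 steer.py '0 0 0 3 0 1 0;0 0 0 0 0 0 0'; python3 - <<'E'
from rig import r, grab_frame, camera_params
import cv2,numpy as np
t=grab_frame("top")[:,:,::-1];s=grab_frame("side")[:,:,::-1]
a=cv2.resize(t[150:250,220:320],None,fx=4,fy=4);b=cv2.resize(s[165:265,235:335],None,fx=4,fy=4)
cv2.imwrite("pics/knob2.png",np.hstack([a,b]))
E
```

```text
clock: 6.37
eef_pos: [466.7, 9.8, 43.8]
tcp_rot: [3.138, 0.124, 3.011]
contact_force: [-1.3, 18.9, 9.8]
opening: 0.254
grasp_force: 58.8
clock: 6.53
eef_pos: [465.4, 10.1, 42.9]
tcp_rot: [3.137, 0.126, 3.012]
contact_force: [1.0, 13.5, 16.7]
opening: 0.253
grasp_force: 59.5
```

View pics/knob2.png

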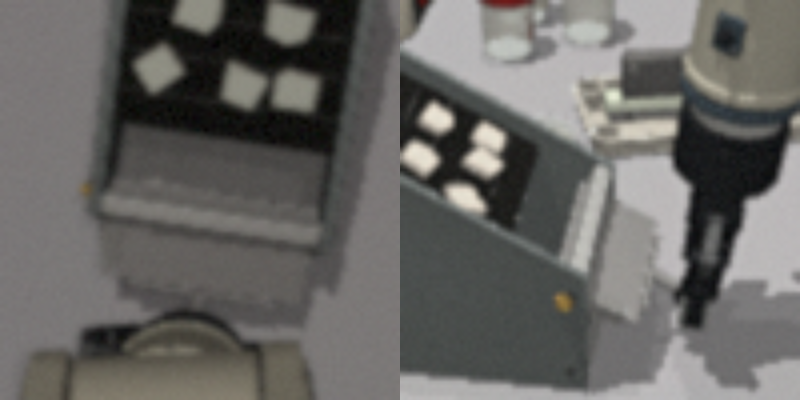

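The shutter plate is visibly out at (640,265) in the side crop and the slot is dark and open. Next I release the knob and go to the scraper.

```bash
python3 steer.py '0 0 0 0 0 0 1;0 0 0 0 0 0 1;0 0 0 0 0 0 1;0 0 0 0 0 -15 1;0 0 0 0 0 -40 1'; python3 steer.py '0 0 0 0 0 -40 1;0 0 0 0 0 -40 1;0 0 0 0 0 -40 1;0 0 0 0 0 0 1'; python3 go.py w down 475.8 -302.3 150 0.09
```

```text
clock: 7.05
eef_pos: [452.7, 9.4, 92.3]
tcp_rot: [3.141, 0.111, 3.012]
contact_force: [0.2, -0.3, -0.3]
opening: 0.936
grasp_force: 0.0
clock: 7.38
eef_pos: [444.1, 11.3, 221.3]
tcp_rot: [3.138, 0.129, 3.012]
contact_force: [1.9, 0.2, 0.3]
opening: 1.003
grasp_force: 0.0
rot [0.1883 0.0159 2.9166] rows 23.381395624097518
after rot: [  3.4 315.2  71.3]  before rot: [ -62.2 -307.1   78.9] dist 323.0 clk 7.38
```

```bash
python3 steer.py '0 0.065 0 -8 -38 0 1;0 0.065 0 -8 -38 0 1;0 0 0 -8 -38 0 1;0 0 0 -8 -38 0 1;0 0 0 -8 -38 0 1'; python3 steer.py '0 0 0 -8 -38 0 1;0 0 0 -8 -38 0 1;0 0 0 -6 -38 0 1;0 0 0.12 0 0 0 1;0 0 0.12 0 0 0 1';python3 steer.py '0 0 0.12 0 0 0 1;0 0 0.12 0 0 0 1;0 0 0.12 0 0 0 1;0 0 0.12 0 0 0 1;0 0 0.12 0 0 0 1';python3 steer.py '0 0 0.12 0 0 0 1;0 0 0.12 0 0 0 1;0 0 0.12 0 0 0 1;0 0 0.12 0 0 0 1;0 0 0.12 0 0 0 1';python3 steer.py '0 0 0.12 0 0 0 1;0 0 0.12 0 0 0 1;0 0 0.12 0 0 0 1;0 0 0.12 0 0 0 1;0 0 0.12 0 0 0 1';python3 steer.py '0 0 0.12 0 0 0 1;0 0 0.12 0 0 0 1;0 0 0.12 0 0 0 1;0 0 0.12 0 0 0 1;0 0 0.12 0 0 0 1' | head -3; python3 go.py w down 475.8 -302.3 110 0.09
```

```text
clock: 7.8
eef_pos: [456.2, -184.2, 215.0]
tcp_rot: [3.14, -0.012, 3.013]
contact_force: [0.4, 0.4, 0.7]
opening: 1.0
grasp_force: 0.0
clock: 8.22
eef_pos: [463.0, -300.4, 214.1]
tcp_rot: [-3.14, -0.012, 2.764]
contact_force: [-0.2, -0.3, -0.0]
opening: 0.996
grasp_force: 0.0
clock: 8.63
eef_pos: [463.2, -298.1, 214.3]
tcp_rot: [-3.134, -0.01, 2.166]
contact_force: [-0.1, 0.7, -0.4]
opening: 1.002
grasp_force: 0.0
clock: 9.05
eef_pos: [463.3, -298.1, 214.3]
tcp_rot: [-3.13, -0.003, 1.566]
contact_force: [0.0, 0.3, -0.2]
opening: 1.001
grasp_force: 0.0
clock: 9.47
eef_pos: [463.2, -298.1, 214.3]
tcp_rot: [-3.13, 0.004, 0.966]
contact_force: [-0.2, 0.4, 0.9]
opening: 1.001
grasp_force: 0.0
clock: 9.88
eef_pos: [463.2, -298.1, 214.3]
tcp_rot: [-3.134, 0.01, 0.366]
rot [-0.0062  0.011   0.2764] rows 2.2133040677394997
after rot: [ 12.1   5.3 104.3]  before rot: [ 11.3   9.2 104.1] dist 105.0 clk 9.88
```

```bash
python3 steer.py '-0.003 0.005 0.12 0 0 0 1;-0.003 0.005 0.12 0 0 0 1;0 0 0.036 0 0 0 1;0 0 0 12 5 35 1;0 0 0 0 0 35 1' | head -2; python3 steer.py '0 0 0 0 0 30 1;0 0 0 0 0 0 1'; python3 go.py w down 475.8 -302.3 50 0.09
```

```text
clock: 10.3
eef_pos: [478.9, -303.7, 145.9]
clock: 10.47
eef_pos: [472.6, -299.9, 109.2]
tcp_rot: [-3.136, 0.008, 0.096]
contact_force: [-2.0, 1.3, -0.4]
opening: 0.997
grasp_force: 0.0
rot [-0.0057  0.0076  0.0065] rows 0.09211493628015445
after rot: [ 3.   2.7 59.2]  before rot: [ 3.4  3.  59.2] dist 59.0 clk 10.47
```

```bash
python3 steer.py '-0.006 0.008 0.006 3 3 20 1;0 0 0 0 0 20 1;0 0 0 0 0 19 1;0 0 0 0 0 0 1;0 0 0 0 0 0 1'; python3 go.py w down 475.8 -302.3 50 0.09; python3 steer.py '0 0 0 0 0 0 0.4;0 0 0 0 0 0 0.2;0 0 0 0 0 0 0;0 0 0 0 0 0 0;0 0 0 0 0 0 0' 60;python3 steer.py '0 0 0 0 0 0 0;0 0 0 0 0 0 0;0 0 0 0 0 0 0;0 0 0 0 0 0 0;0 0 0 0 0 0 0' 70
```

```text
clock: 10.88
eef_pos: [479.5, -304.8, 56.3]
tcp_rot: [3.136, -0.007, 0.09]
contact_force: [0.6, -0.0, -0.7]
opening: 1.0
grasp_force: 0.0
rot [ 0.0053 -0.007   0.0005] rows 0.07014674825322752
after rot: [-3.5 -2.8  6.3]  before rot: [-3.5 -2.9  6.2] dist 8.0 clk 10.88
clock: 11.3
eef_pos: [480.1, -305.0, 56.5]
tcp_rot: [3.135, -0.009, 0.091]
contact_force: [-0.4, -0.2, 0.1]
opening: 0.295
grasp_force: 0.0
clock: 11.72
eef_pos: [480.1, -305.0, 56.5]
tcp_rot: [3.135, -0.009, 0.091]
contact_force: [-1.0, 1.7, 6.9]
opening: 0.198
grasp_force: 67.8
```

```bash
python3 steer.py '0 0 0 0 0 -20 0;0 0 0 0 0 -40 0;0 0 0 0 0 -40 0;0 0 0 0 0 -40 0;0 0 0 0 0 -40 0'; python3 steer.py '0 0 0 0 0 -30 0;0 0 0 0 0 0 0'; python3 - <<'E'
from rig import r, grab_frame, camera_params
import cv2,numpy as np
t=grab_frame("top")[:,:,::-1];s=grab_frame("side")[:,:,::-1]
a=cv2.resize(t[190:300,340:440],None,fx=4,fy=4);b=cv2.resize(s[90:200,260:360],None,fx=4,fy=4)
cv2.imwrite("pics/lift.png",np.hstack([a,b]))
E
python3 go.py b sweep 176 4 120
```

```text
clock: 12.13
eef_pos: [477.6, -303.5, 237.4]
tcp_rot: [3.136, -0.007, 0.091]
contact_force: [0.5, -0.3, -1.0]
opening: 0.202
grasp_force: 67.8
clock: 12.3
eef_pos: [480.5, -305.3, 272.7]
tcp_rot: [3.129, -0.016, 0.091]
contact_force: [1.7, -0.8, -0.9]
opening: 0.199
grasp_force: 68.1
rot [-0.3988  0.3261 -1.3214] rows 11.345993514154685
after rot: [312.5 122.5  51.1]  before rot: [ 197.5 -275.9  -12.5] dist 340.0 clk 12.4
```

View pics/lift.png

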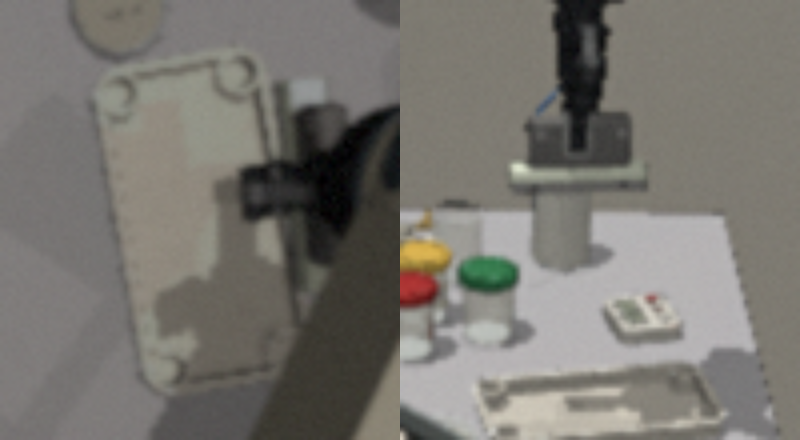

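The scraper hangs level, gripped mid-rib at (578,150) in the side crop. I'll turn it to the board's attitude and carry it above the top of the slope.

```bash
python3 steer.py '-0.0332 0.0272 -0.1101 0 0 0 0;-0.0332 0.0272 -0.1101 0 0 0 0;-0.0332 0.0272 -0.1101 0 0 0 0;-0.0332 0.0272 -0.1101 0 0 0 0;-0.0332 0.0272 -0.1101 0 0 0 0' | head -1;python3 steer.py '-0.0332 0.0272 -0.1101 0 0 0 0;-0.0332 0.0272 -0.1101 0 0 0 0;-0.0332 0.0272 -0.1101 0 0 0 0;-0.0332 0.0272 -0.1101 0 0 0 0;-0.0332 0.0272 -0.1101 0 0 0 0' | head -1; python3 steer.py '-0.0332 0.0272 -0.1101 0 0 0 0;-0.0332 0.0272 -0.1101 0 0 0 0;0 0 0 0 0 0 0;0 0 0 0 0 0 0' | head -3;  python3 go.py b sweep 176 1 120;python3 -c "
from rig import r, grab_frame, camera_params
print(r.sense()['qpos'].round(3))"
```

```text
clock: 12.82
clock: 13.23
clock: 13.57
eef_pos: [476.6, -303.2, 263.4]
tcp_rot: [2.669, -0.013, 1.406]
rot [-0.0158  0.0043 -0.0368] rows 0.32196084573224976
after rot: [309.1 125.5  49. ]  before rot: [313.7 114.8  45.8] dist 337.0 clk 13.57
[-0.709  0.084  2.044  0.419  0.65  -0.831]
```

```bash
python3 steer.py '-0.016 0.004 -0.037 0 0 0 0;0 0 0 34 14 0 0;0 0 0 34 14 0 0;0 0 0 34 14 0 0;0 0 0 34 14 0 0' | head -2;python3 steer.py '0 0 0 34 14 0 0;0 0 0 34 14 0 0;0 0 0 34 14 0 0;0 0 0 34 14 0 0;0 0 0 34 14 0 0' | head -2; python3 steer.py '0 0 0 0 0 12 0;0 0 0 0 0 12 0;0 0 0 0 0 12 0;0 0 0 0 0 0 0;0 0 0 0 0 0 0';  python3 go.py b sweep 176 1 70;python3 -c "
from rig import r, grab_frame, camera_params
print(r.sense()['qpos'].round(3))"
```

```text
clock: 13.98
eef_pos: [544.1, -173.3, 291.2]
clock: 14.4
eef_pos: [626.6, -11.3, 323.8]
clock: 14.82
eef_pos: [642.0, -16.9, 290.2]
tcp_rot: [2.652, 0.004, 1.444]
contact_force: [-0.0, -0.2, -1.5]
opening: 0.198
grasp_force: 68.1
rot [0.0007 0.0024 0.0045] rows 0.041009546635495386
after rot: [ 3.8  0.9 63.1]  before rot: [ 3.9  0.9 63. ] dist 63.0 clk 14.82
[ 0.004  0.147  1.911 -0.115  0.602  0.209]
```

```bash
python3 steer.py '0 0 0 4 1 20 0;0 0 0 0 0 18 0;0 0 0 0 0 15 0;0 0 0 0 0 0 0;0 0 0 0 0 0 0' | head -4;  python3 go.py b sweep 176 1 54.5;python3 steer.py '0 0 0 0 0 3 0;0 0 0 0 0 3 0;0 0 0 0 0 0 0' | head -4; python3 go.py b sweep 176 1 54.5
```

```text
clock: 15.23
eef_pos: [668.7, -16.2, 245.6]
tcp_rot: [2.65, 0.004, 1.444]
contact_force: [0.6, 0.0, -2.6]
rot [0.0028 0.002  0.005 ] rows 0.048387026619543756
after rot: [-0.4 -1.4 26.9]  before rot: [-0.3 -1.5 26.8] dist 27.0 clk 15.23
clock: 15.48
eef_pos: [672.1, -15.7, 241.3]
tcp_rot: [2.648, 0.004, 1.446]
contact_force: [-0.7, 1.1, -1.7]
rot [0.0051 0.001  0.0063] rows 0.06565017209143945
after rot: [-1.3 -2.4 21.5]  before rot: [-1.3 -2.5 21.5] dist 22.0 clk 15.48
```

```bash
python3 steer.py '0.005 0.001 0.006 -1 -2 5 0;0 0 0 0 0 5 0;0 0 0 0 0 4 0;0 0 0 0 0 0 0' | head -4;  python3 go.py b sweep 176 1 54.5;python3 steer.py '0 0 0 0 0 2 0;0 0 0 0 0 2 0;0 0 0 0 0 0 0' | head -4; python3 steer.py '0 0 0 0 0 2 0;0 0 0 0 0 0 0' | head -4; python3 go.py b sweep 176 1 54.5
```

```text
clock: 15.82
eef_pos: [676.6, -17.2, 226.4]
tcp_rot: [2.655, 0.0, 1.441]
contact_force: [-0.5, -0.0, -1.3]
rot [-0.0018  0.0001  0.0008] rows 0.016225697169564433
after rot: [-0.5  0.5  6.1]  before rot: [-0.5  0.5  6.1] dist 6.0 clk 15.82
clock: 16.07
eef_pos: [678.6, -17.3, 223.6]
tcp_rot: [2.654, 0.0, 1.442]
contact_force: [-0.4, -0.1, -2.1]
clock: 16.23
eef_pos: [679.3, -17.6, 222.8]
tcp_rot: [2.654, 0.001, 1.441]
contact_force: [-6.9, -2.0, 4.2]
rot [-0.0006  0.0002  0.0008] rows 0.008422019310612506
after rot: [-0.4 -0.2  1.6]  before rot: [-0.4 -0.2  1.6] dist 2.0 clk 16.23
```

Contact is felt about 7 N square to the board, so the sole is down. Sweeping.

```bash
python3 steer.py '0 0 0 0 -5 1 0;0 0 0 0 -6 0 0;0 0 0 0 -6 0 0;0 0 0 0 -6 0 0;0 0 0 0 -6 0 0' | head -4; python3 go.py b sweep 50 1 56;python3 steer.py '0 0 0 0 -6 0 0;0 0 0 0 -6 0 0;0 0 0 0 -6 0 0;0 0 0 0 -6 0 0' | head -4; python3 go.py b sweep 50 1 56
```

```text
clock: 16.65
eef_pos: [657.4, -14.1, 210.9]
tcp_rot: [2.646, -0.001, 1.442]
contact_force: [1.2, -0.4, 8.1]
rot [ 0.0073 -0.0013  0.0007] rows 0.059564652072036185
after rot: [-1.00e+00 -1.01e+02  1.00e-01]  before rot: [  -0.9 -101.    -0.6] dist 101.0 clk 16.65
clock: 16.98
eef_pos: [636.6, -11.3, 199.8]
tcp_rot: [2.645, -0.001, 1.442]
contact_force: [1.3, -0.3, 9.2]
rot [ 0.0078 -0.0015  0.0007] rows 0.06420039661815916
after rot: [ -1.1 -77.3   0.1]  before rot: [ -1.  -77.3  -0.5] dist 77.0 clk 16.98
```

```bash
python3 steer.py '0.003 0 0 -1 -6 0 0;0 0 0 0 -6 0 0;0 0 0 0 -6 0 0;0 0 0 0 -6 0 0;0 0 0 0 -6 0 0' | head -4; python3 go.py b sweep 50 1 56;python3 steer.py '0 0 0 0 -6 0 0;0 0 0 0 -6 0 0;0 0 0 0 -6 0 0;0 0 0 0 -6 0 0' | head -4; python3 go.py b sweep 50 1 56
```

```text
clock: 17.4
eef_pos: [610.4, -8.8, 185.8]
tcp_rot: [2.648, -0.001, 1.442]
contact_force: [1.7, -0.6, 9.7]
rot [ 0.005  -0.0017  0.0007] rows 0.042755792646365504
after rot: [ -0.1 -47.5   0.1]  before rot: [ -0.1 -47.5  -0.1] dist 47.0 clk 17.4
clock: 17.73
eef_pos: [589.5, -6.0, 174.6]
tcp_rot: [2.648, -0.001, 1.442]
contact_force: [2.3, -1.3, 10.5]
rot [ 0.0052 -0.0019  0.0007] rows 0.044532958877561674
after rot: [ -0.2 -23.6   0.1]  before rot: [ -0.2 -23.6  -0. ] dist 24.0 clk 17.73
```

```bash
python3 steer.py '0 0 0 0 -5 0 0;0 0 0 0 -5 0 0;0 0 0 0 -5 0 0;0 0 0 0 -5 0 0;0 0 0 0 -5 0 0' | head -4; python3 steer.py '0 0 0 0 -3 0 0;0 0 0 0 0 0 0' | head -4;python3 go.py b sweep 50 1 56; python3 - <<'E'
from rig import r, grab_frame, camera_params
import cv2,numpy as np
t=grab_frame("top")[:,:,::-1];s=grab_frame("side")[:,:,::-1]
a=cv2.resize(t[105:215,230:330],None,fx=4,fy=4);b=cv2.resize(s[165:275,195:295],None,fx=4,fy=4)
cv2.imwrite("pics/sweep.png",cv2.convertScaleAbs(np.hstack([a,b]),alpha=1.4))
E
```

```text
clock: 18.15
eef_pos: [567.6, -3.1, 162.8]
tcp_rot: [2.648, -0.002, 1.442]
contact_force: [1.2, 0.7, 9.3]
clock: 18.32
eef_pos: [564.4, -2.7, 161.0]
tcp_rot: [2.649, -0.001, 1.443]
contact_force: [-2.2, 1.7, 10.3]
rot [ 0.004  -0.002   0.0009] rows 0.036565817969863454
after rot: [-0.2  5.1  0. ]  before rot: [-0.2  5.1  0. ] dist 5.0 clk 18.32
```

View pics/sweep.png

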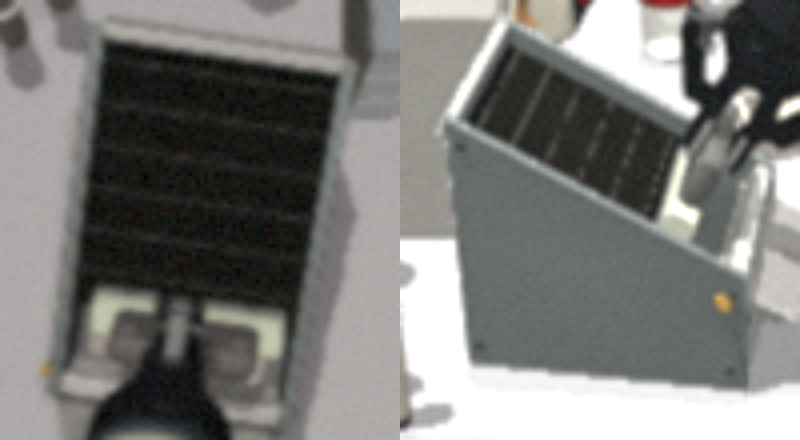

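The rubber is clear: the scraper is at the slope's foot (180,320) and nothing white remains above it. I'll lift it clear and check the slot.

```bash
python3 steer.py '0 0 0 0 0 -15 0;0 0 0 0 0 -35 0;0 0 0 0 0 -35 0;0 0 0 0 0 -35 0;0 0 0 0 0 0 0' | head -2; python3 go.py w down 449.5 -298 200 0.188; python3 -c "
from rig import r, grab_frame, camera_params
print(r.sense()['qpos'].round(3))"
```

```text
clock: 18.83
eef_pos: [506.6, 4.5, 270.5]
rot [ 0.4256 -0.3102  1.2266] rows 10.679066097530063
after rot: [-112.6  286.5   70.5]  before rot: [-307.4  -48.8   53.3] dist 316.0 clk 18.83
[ 0.062 -0.06   2.181 -0.173  0.542  0.318]
```

```bash
python3 steer.py '0 0 0 -38 -6 0 0;0 0 0 -38 -6 0 0;0 0 0 -38 -6 0 0;0 0 0 -38 -6 0 0;0 0 0 -38 -6 0 0' | head -2;python3 steer.py '0 0 0 -38 -6 0 0;0 0 0 -38 -6 0 0;0 0 0 -38 -6 0 0;0.0387 -0.0282 0.1115 0 0 0 0;0.0387 -0.0282 0.1115 0 0 0 0' | head -2; python3 steer.py '0.0387 -0.0282 0.1115 0 0 0 0;0.0387 -0.0282 0.1115 0 0 0 0;0.0387 -0.0282 0.1115 0 0 0 0;0.0387 -0.0282 0.1115 0 0 0 0;0.0387 -0.0282 0.1115 0 0 0 0'|head -3;python3 steer.py '0.0387 -0.0282 0.1115 0 0 0 0;0.0387 -0.0282 0.1115 0 0 0 0;0.0387 -0.0282 0.1115 0 0 0 0;0.0387 -0.0282 0.1115 0 0 0 0;0 0 0 0 0 0 0'|head -3;python3 go.py w down 449.5 -298 100 0.188; python3 - <<'E'
from rig import r, grab_frame, camera_params
import cv2,numpy as np
t=grab_frame("top")[:,:,::-1];s=grab_frame("side")[:,:,::-1]
cv2.imwrite("pics/t2.png",t);cv2.imwrite("pics/s2.png",s)
a=cv2.resize(t[105:230,232:332],None,fx=4,fy=4);b=cv2.resize(s[165:290,195:295],None,fx=4,fy=4)
cv2.imwrite("pics/clear.png",cv2.convertScaleAbs(np.hstack([a,b]),alpha=1.5))
E
```

```text
clock: 19.25
eef_pos: [456.0, -178.0, 250.9]
clock: 19.67
eef_pos: [423.9, -291.4, 241.5]
clock: 20.08
eef_pos: [426.0, -287.3, 241.9]
tcp_rot: [2.944, -0.072, 0.718]
clock: 20.5
eef_pos: [427.2, -287.9, 241.8]
tcp_rot: [3.12, -0.009, 0.263]
rot [ 0.0214 -0.0097  0.075 ] rows 0.6290655937661472
after rot: [ 20.   14.1 141.8]  before rot: [ 17.6  12.5 142.2] dist 144.0 clk 20.5
```

View pics/clear.png

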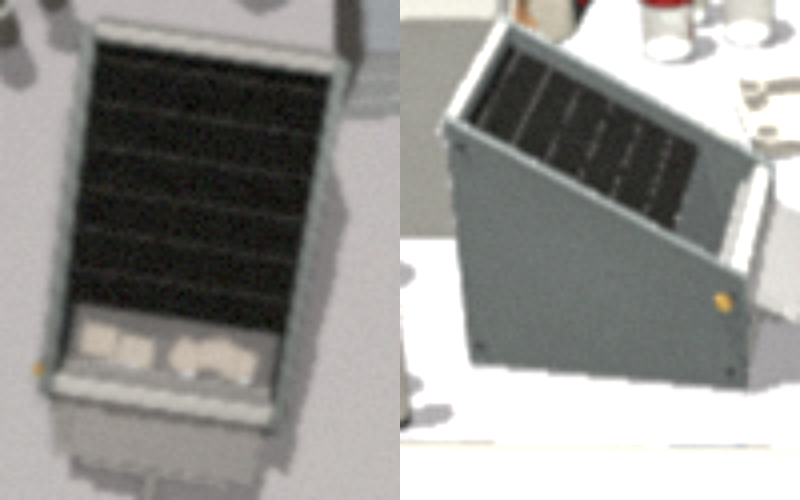

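All five offcuts lie on the bin floor, seen through the slot at (100,340), (135,350), (185,355), (215,350) and (240,358), and nothing is left on the slope. Now placing the scraper in the tray.

```bash
python3 steer.py '0.021 -0.01 0.075 0 0 0 0;0 0 0 10 7 30 0;0 0 0 10 7 30 0;0 0 0 0 0 30 0;0 0 0 0 0 30 0'|head -1; python3 steer.py '0 0 0 0 0 20 0;0 0 0 0 0 0 0;0 0 0 0 0 0 0'|head -3;python3 go.py w down 449.5 -298 57 0.188
```

```text
clock: 21.02
clock: 21.27
eef_pos: [447.5, -296.7, 101.5]
tcp_rot: [-3.142, 0.001, 0.195]
rot [-0.      0.0007  0.0071] rows 0.05689850039848648
after rot: [ 1.7  1.7 44.5]  before rot: [ 1.7  1.7 44.5] dist 45.0 clk 21.27
```

```bash
python3 steer.py '0 0 0.007 2 2 15 0;0 0 0 0 0 15 0;0 0 0 0 0 8 0;0 0 0 0 0 0 0;0 0 0 0 0 0 0'|head -4;python3 go.py w down 449.5 -298 57 0.188;  python3 steer.py '0 0 0 0 0 2 0;0 0 0 0 0 2 0;0 0 0 0 0 0 0'|head -4; python3 steer.py '0 0 0 0 0 2 0;0 0 0 0 0 0 0'|head -4;python3 go.py w down 449.5 -298 57 0.188
```

```text
clock: 21.68
eef_pos: [451.0, -299.0, 65.0]
tcp_rot: [3.14, -0.001, 0.186]
contact_force: [-0.3, -0.1, -1.9]
rot [ 0.0017 -0.0011 -0.0015] rows 0.020205306258771167
after rot: [-1.3 -1.2  8. ]  before rot: [-1.3 -1.2  8. ] dist 8.0 clk 21.68
clock: 21.93
eef_pos: [450.9, -298.9, 60.4]
tcp_rot: [3.14, -0.001, 0.186]
contact_force: [-0.4, 0.8, -2.5]
clock: 22.1
eef_pos: [450.6, -298.7, 58.0]
tcp_rot: [3.141, -0.0, 0.186]
contact_force: [0.2, -0.4, -1.2]
rot [ 0.001  -0.0004 -0.0021] rows 0.018825023106464864
after rot: [-1.  -0.9  1. ]  before rot: [-1.  -0.9  1. ] dist 2.0 clk 22.1
```

```bash
python3 steer.py '0 0 0 -1 -1 1 0;0 0 0 0 0 1 0;0 0 0 0 0 0 0;0 0 0 0 0 0 0'|head -4; python3 steer.py '0 0 0 0 0 1 0;0 0 0 0 0 0 0;0 0 0 0 0 0 0'|head -4
```

```text
clock: 22.43
eef_pos: [449.3, -298.0, 56.5]
tcp_rot: [3.141, -0.0, 0.186]
contact_force: [-3.6, 1.5, 7.0]
clock: 22.68
eef_pos: [449.2, -298.0, 56.4]
tcp_rot: [3.141, -0.0, 0.186]
contact_force: [-7.2, 2.9, 20.1]
```

```bash
python3 steer.py '0 0 0 0 0 -1 0;0 0 0 0 0 0 0.6;0 0 0 0 0 0 0.6;0 0 0 0 0 0 0.6;0 0 0 0 0 0 0.6'; python3 steer.py '0 0 0 0 0 -10 0.6;0 0 0 0 0 -30 0.6;0 0 0 0 0 -40 1;0 0 0 0 0 -40 1;0 0 0 0 0 -40 1'; cat >> k.py <<'E'
    print("high2");G=np.c_[-F[:,0],-F[:,1],F[:,2]];plan(board(-101,0,-5)-F[:,2]*100,G); plan(board(-101,0,-5)-F[:,2]*100,F)
E
python3 k.py
```

```text
clock: 23.1
eef_pos: [449.5, -297.9, 55.8]
tcp_rot: [3.141, -0.0, 0.186]
contact_force: [0.4, 0.0, 0.5]
opening: 0.602
grasp_force: 0.0
clock: 23.52
eef_pos: [449.0, -297.5, 218.2]
tcp_rot: [3.141, -0.0, 0.186]
contact_force: [1.3, -0.5, -1.0]
opening: 0.987
grasp_force: 0.0
[-0.588  0.257  1.854 -0.     1.03   0.797]
rot [-0.1693 -0.0262 -2.8211] rows 22.610395258276395
after rot: [  3.3 306.  156.2]  before rot: [ 109.7 -286.2  155.3] dist 344.0 clk 23.52
high2
rot [-0.0184  0.1189  0.3155] rows 2.70113557858901
after rot: [ -45.3 -306.    75.4]  before rot: [  60.9 -302.1   80.1] dist 318.0 clk 23.52
rot [-0.1693 -0.0262 -2.8211] rows 22.610395258276395
after rot: [ 45.3 306.   75.4]  before rot: [  60.9 -302.1   80.1] dist 318.0 clk 23.52
```

```bash
cat > k2.py <<'E'
from k import *
F=kf();G=np.c_[-F[:,0],-F[:,1],F[:,2]];T=np.array([465.5,10.5,44.])
print(r.sense()['qpos'].round(3));print("high");plan(T-F[:,2]*90,G);print("low");plan(T,G);print("push dir",(G.T@bx).round(3))
E
python3 steer.py '-0.006 0.04 0.105 0 0 0 1;-0.006 0.04 0.105 0 0 0 1;-0.006 0.04 0.105 0 0 0 1;0 0 0 -5 -38 0 1;0 0 0 -5 -38 0 1' | head -3;  python3 steer.py '0 0 0 -5 -38 0 1;0 0 0 -5 -38 0 1;0 0 0 -5 -38 0 1;0 0 0 -5 -38 0 1;0 0 0 -5 -38 0 1' | head -3;python3 steer.py '0 0 0 -5 -38 0 1;0 0 0 0 0 0 1;0 0 0 0 0 0 1' | head -3; python3 k2.py
python3 - <<'E'
from rig import r, grab_frame, camera_params
import cv2,numpy as np
t=grab_frame("top")[:,:,::-1];s=grab_frame("side")[:,:,::-1]
cv2.imwrite("pics/t3.png",t)
a=cv2.resize(t[190:300,350:425],None,fx=5,fy=5);b=cv2.resize(s[165:210,270:350],None,fx=5,fy=5)
m=np.zeros((550,775,3),np.uint8);m[:,:375]=a;m[:225,375:]=b
cv2.imwrite("pics/placed.png",cv2.convertScaleAbs(m,alpha=1.3))
E
```

```text
clock: 23.93
eef_pos: [448.9, -221.6, 215.6]
tcp_rot: [-3.142, -0.123, -0.134]
clock: 24.35
eef_pos: [448.9, -27.9, 212.6]
tcp_rot: [-3.141, -0.123, -0.13]
clock: 24.6
eef_pos: [449.2, 10.8, 211.8]
tcp_rot: [-3.141, -0.122, -0.125]
[ 0.034  0.068  2.111 -0.025  0.842  1.746]
high
rot [-0.0009 -0.002   0.0052] rows 0.045063537856457746
after rot: [-4.  -1.8 78.6]  before rot: [-4.2 -1.8 78.6] dist 79.0 clk 24.6
low
rot [-0.0009 -0.002   0.0052] rows 0.045063537856457746
after rot: [ -4.   -1.8 168.6]  before rot: [ -4.3  -1.7 168.6] dist 169.0 clk 24.6
push dir [ 0.933 -0.    -0.36 ]
```

View pics/placed.png

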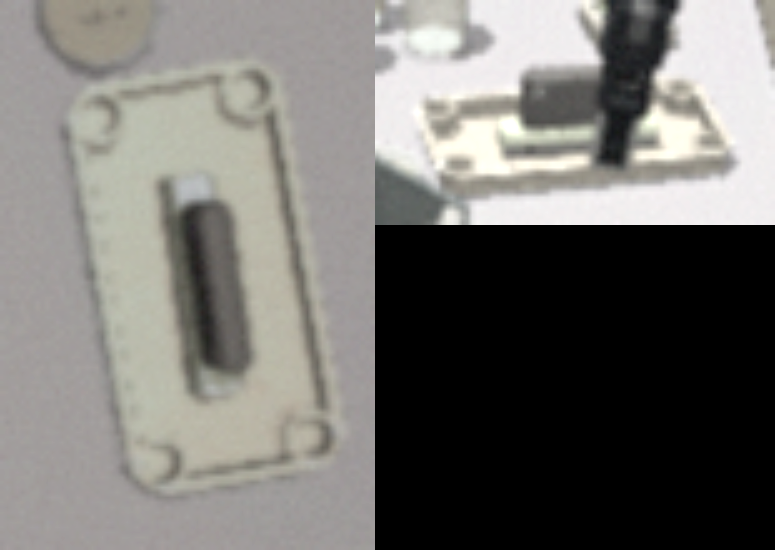

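The scraper stands on its sole in the middle of the tray: blade centred at about (205,285), tray at about (203,278), so within a few mm. Now for the knob.

```bash
python3 steer.py '0 0 0 -4 -2 35 1;0 0 0 0 0 35 1;0 0 0 0 0 35 1;0 0 0 0 0 35 1;0 0 0 0 0 0 1' | head -4; python3 k2.py | tail -4
```

```text
clock: 25.12
eef_pos: [459.2, 7.3, 66.4]
tcp_rot: [3.14, -0.112, -0.132]
contact_force: [-1.7, -0.4, 0.5]
low
rot [ 0.0017  0.0082 -0.0021] rows 0.06892151532576919
after rot: [ 3.1 -4.  22.9]  before rot: [ 3.3 -4.  22.9] dist 23.0 clk 25.12
push dir [ 0.933 -0.    -0.36 ]
```

```bash
python3 steer.py '0 0 0 1 -2 11 1;0 0 0 1 0 11 1;0 0 0 0 0 0 1;0 0 0 0 0 0 1' | head -4; python3 k2.py | tail -4; python3 steer.py '0 0 0 0 0 0 0.3;0 0 0 0 0 0 0;0 0 0 0 0 0 0;0 0 0 0 0 0 0;0 0 0 0 0 0 0' 60;python3 steer.py '0 0 0 0 0 0 0;0 0 0 0 0 0 0;0 0 0 0 0 0 0' 60;python3 k2.py | tail -4;
```

```text
clock: 25.45
eef_pos: [467.6, 9.6, 51.4]
tcp_rot: [-3.141, -0.122, -0.131]
contact_force: [-0.0, -0.6, -0.2]
low
rot [-0.0001 -0.0017 -0.0011] rows 0.01662761955557638
after rot: [-3.1 -0.6  7.1]  before rot: [-3.1 -0.6  7.1] dist 8.0 clk 25.45
push dir [ 0.933 -0.    -0.36 ]
clock: 25.87
eef_pos: [467.5, 10.5, 50.7]
tcp_rot: [-3.141, -0.122, -0.129]
contact_force: [0.0, -0.1, 0.4]
opening: 0.301
grasp_force: 0.0
clock: 26.12
eef_pos: [467.5, 10.4, 50.8]
tcp_rot: [-3.142, -0.122, -0.129]
contact_force: [-3.3, -2.2, 10.4]
opening: 0.252
grasp_force: 58.2
low
rot [-0.0001 -0.002   0.0008] rows 0.017604769474121332
after rot: [-2.8  0.1  6.5]  before rot: [-2.8  0.1  6.5] dist 7.0 clk 26.12
push dir [ 0.933 -0.    -0.36 ]
```

```bash
python3 steer.py '0 0 0 5 0 -2 0;0 0 0 9.3 0 -3.6 0;0 0 0 9.3 0 -3.6 0;0 0 0 9.3 0 -3.6 0;0 0 0 9.3 0 -3.6 0'; python3 steer.py '0 0 0 2 0 -0.8 0;0 0 0 1.5 0 -0.6 0;0 0 0 0 0 0 0'
```

```text
clock: 26.53
eef_pos: [504.6, 5.3, 70.8]
tcp_rot: [3.141, -0.116, -0.129]
contact_force: [-5.7, -2.3, 6.9]
opening: 0.247
grasp_force: 64.1
clock: 26.78
eef_pos: [507.0, 4.9, 72.1]
tcp_rot: [3.141, -0.114, -0.129]
contact_force: [-7.4, 0.2, -2.0]
opening: 0.249
grasp_force: 63.5
```

```bash
python3 steer.py '0 0 0 2 0 -0.8 0;0 0 0 0 0 0 0;0 0 0 0 0 0 0'; python3 steer.py '0 0 0 -2 0 0.8 0;0 0 0 0 0 0 1;0 0 0 0 0 0 1;0 0 0 0 0 0 1;0 0 0 0 0 0 1' | tail -3; python3 steer.py '0 0 0 0 0 -20 1;0 0 0 0 0 -40 1;0 0 0 0 0 -40 1;0 0 0 -40 0 0 1;0 0 0 -40 0 0 1'; python3 steer.py '0 0 0 -40 0 0 1;0 0 0 -40 0 0 1;0 0 0 0 0 0 1'|head -2
python3 - <<'E'
from rig import r, grab_frame, camera_params
import cv2,numpy as np
t=grab_frame("top")[:,:,::-1];s=grab_frame("side")[:,:,::-1]
cv2.imwrite("pics/t4.png",t);cv2.imwrite("pics/s4.png",s)
for n,o,im,(c0,c1,r0,r1) in(("top","top0",t,(255,290,205,232)),("side","side0",s,(286,305,222,242))):
    p=cv2.imread(f"pics/{o}.png")
    for q in(p,im):
        g=q[r0:r1,c0:c1].max(2);m=g<45;y,x=np.nonzero(m);print(n,m.sum(),x.mean()+c0,y.mean()+r0)
    d=cv2.absdiff(p,im).max(2)
    for nm,b in(("knob/slot",(c0,c1,r0,r1)),("slidebox",(128,176,200,276)),("petri",(356,385,176,206)),("bottle",(162,182,150,174))):
        if n=="top":print(nm,d[b[2]:b[3],b[0]:b[1]].max(),(d[b[2]:b[3],b[0]:b[1]]>40).sum())
a=cv2.resize(t[105:230,232:332],None,fx=4,fy=4);b=cv2.resize(s[165:290,215:315],None,fx=4,fy=4)
cv2.imwrite("pics/final.png",cv2.convertScaleAbs(np.hstack([a,b]),alpha=1.5))
E
```

```text
clock: 27.03
eef_pos: [507.0, 4.8, 72.2]
tcp_rot: [3.141, -0.111, -0.13]
contact_force: [-9.2, 2.2, -6.5]
opening: 0.25
grasp_force: 63.0
contact_force: [0.2, -0.1, 0.3]
opening: 0.805
grasp_force: 0.0
clock: 27.87
eef_pos: [422.3, 16.9, 165.9]
tcp_rot: [-3.14, -0.13, -0.13]
contact_force: [-1.6, 0.3, -0.3]
opening: 1.0
grasp_force: 0.0
clock: 28.12
eef_pos: [331.9, 26.8, 151.1]
top 64 270.28125 218.921875
top 62 270.30645161290323 218.96774193548387
knob/slot 16 0
slidebox 17 0
petri 9 0
bottle 11 0
side 39 293.6923076923077 230.94871794871796
side 37 293.7027027027027 231.1081081081081
```

View pics/final.png

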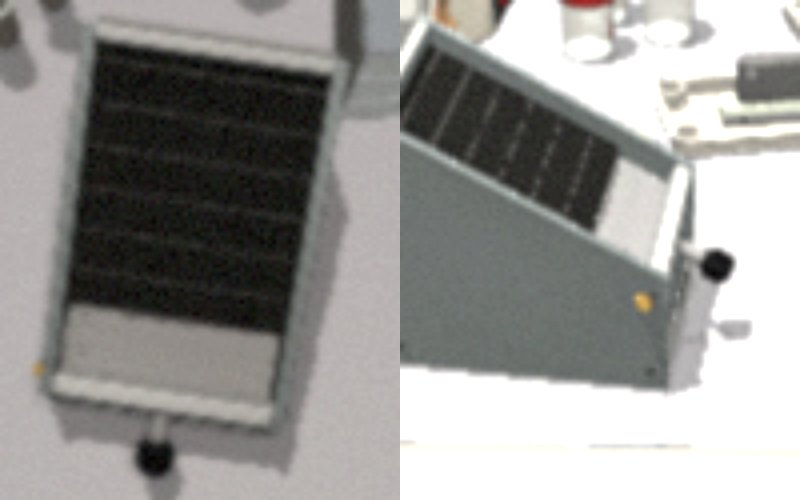

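The shutter is shut, and the knob is back at its starting pixel (270.3,219.0). The board is empty, and the slide box, dish and bottle haven't moved. Handing in.

```bash
python3 -c "
from rig import r, grab_frame, camera_params
print(r.sign_off())"
```

```text
the job is handed in; nothing more can be done
None
```

The job is done and handed in at about 28 s: all five offcuts are in the bin, the scraper stands on its sole within a few mm of the tray's middle, the knob is fully home, and the slide box, dish and bottle have not moved.

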